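# Turn a circuit board over in its hinged repair stand

### The arm

A 6-joint arm with a two-finger parallel gripper is mounted at the origin on the work surface. World frame = base frame: x ahead of the robot, y to its left, z up, the work surface at z = 0. Lengths are in m, angles in rad, forces in N, time in s.
With the tool pointing down it reaches from about 0.225 to 0.875 m from the base axis. Payload 3.4 kg.
Tool frame: the origin (TCP) lies on the centre line of the jaws, within the pads' length; the fingertips stand 17 mm ahead of it and the grasp point (between the pads) lies 2 mm behind it (manip.finger_overhang is the distance from the TCP to the fingertips, in m); y points along the fingers, x is the direction in which the jaws open and shut, and the axes are right-handed (so a half turn about y gives the same grasp; the last joint's range is limited). The gripper opens to 85 mm and grips with 20 to 120 N. Pads are 22 mm wide; open, the fingers measure 114 mm over their backs; the gripper's body (76 mm by 85 mm) begins 54 mm behind the grasp point. The pads swing forward as they close: fully open they stand 13 mm farther back than shut.
Start: joints at [-1.255, 0.276, 1.505, -0, 1.361, -0.121], TCP at [0.243, -0.521, 0.248] pointing down, gripper open.
Joint ranges: [-2.89, 2.89], [-0.75, 2.08], [0.22, 2.7], [-1.18, 4.32], [0.11, 2.71], [-2.7, 2.7]. Speed limits (rad/s): [2.57, 2.57, 3.14, 3.14, 3.14, 3.14].

### API

Orientations are given as a unit quaternion [w, x, y, z].
In Python, from rig import manip gives the robot as it stands.
- The arm moves only by the tool arm_command, never from a script. Its argument "commands" is a list of rows, each a list of 3 entries, a list of its own where there are three numbers: the finger opening in cm, from 0 to 8.54, then the shift along the world's x, y, z in cm, then the turn about the world's z in rad. A call has 1 to 12 rows; each row shifts and turns the commanded pose from where the row before left it; what a row does not reach is not made up. A row lasts 1/10 s, in which the tool goes at most 50 mm and 8.59 degrees, less where a joint would pass 70% of its speed; a pose out of reach is approached as far as the arm can. A call with a gripper value outside its range is refused whole. The fingers move at their own pace and stop on an object; "grip_force" is the grip in N (left out, the last holds). Time passes only in rows, so rows that do not move let the fingers close. It gives the time, the measured TCP pose, the force and the opening at its end, in the units of the state.
- manip.get_state(): the state, without advancing time (a new reading comes with each control period).
- manip.get_image(name): name is "side" or "top"; returns a dict with "pixels" (400x640x3 uint8, red, green, blue), "range_z" (400x640 float32, m along the optical axis (not along the pixel's ray), 0 where there is no reading), "intrinsics" (3x3 intrinsics, pixels), "R" (3x3) and "t" (3): a world point X has camera coordinates R X + t. Camera axes: x right, y down, z forward; pixel columns grow to the right and rows downward; lengths in m; the calibration is good to about 2 mm. A picture is of the moment at which its call begins.
- manip.sign_off(): hands the job in, once; it reports no verdict.
The state is a dict: "clock": time; "qpos": joint angles; "qd": joint speeds; "effort": joint torques, N m; "position": TCP position; "ee_rot": TCP orientation; "contact_force": force on the tool from outside, world axes, zero at the start; "moment": the same for the moment, N m; "width": finger opening in m.
Only numpy, scipy, OpenCV 4.12 (cv2) and the standard library are available. Lean on these libraries where they do the work, as an engineer would, in place of code of your own. Each camera call takes 0.05 s, during which the arm holds its last target.

### The job

On the repair bench a circuit board sits in a hinged frame that lies on one half of its turnover stand. With the fingertips, push the frame up and over its spine until it lies flat on the other half, without pinching it and without letting it slam; then push the small swivel catch by its pin, again without pinching it, all the way round until it points squarely over the frame's edge. Leave the solder reel, the fan and the jar where they stand.

Things in the scene. Friction and masses are not known exactly. Their poses are not given: they have to be found in the camera images.
- stand: Turnover stand, fixed to the bench, turned up to 0.35 rad: aluminium base plate 10 mm thick, x +-100, y -185 to +70 mm (open bench beyond). Origin on the bench below the middle of the spine, which runs along its x. The frame starts on the +y half, must end on the -y half. On both halves rest blocks, tops 48 mm high, at x +-69 mm, 37 to 67 mm from the spine.
- spine (a point): Middle of the hinge axis, 52 mm above the bench; the axis runs along the stand's x between two steel lugs, 14 mm thick, 26 mm wide, tops 62 mm above the bench, centred 90 mm to either side.
- leaf (a joint): Board frame's angle, rad: 0 flat on the +y half, pi flat on the -y half (end stop); starts at 0 to 0.3. Aluminium rim 12 mm wide, 8 mm thick, round a 3 mm green board; 150 mm along the spine, 130 mm from spine to free edge, about 0.2 kg. Centred on the hinge height: flat it spans 48 to 56 mm above the bench on either side. Stiff hinge: stays where left, 2 to 5 N at the free edge moves it.
- leaf_edge (a point): Middle of the free edge of the board frame, half-way through its thickness. Its axes turn with the frame: x along the spine, y from the spine outwards, z is the side that faces up at the start.
- catch (a joint): Swivel catch's angle about its vertical pivot, rad: 0 = arm along the stand's +x, clear of the frame; pi/2 = along +y, squarely over the landed frame's edge (end stop). Grows anticlockwise from above; starts at 0 to 0.35, stays where left, about 1 N at the pin turns it. Steel arm 50 mm long, 14 mm wide, 60 to 68 mm above the bench.
- catch_pivot (a point): The catch's pivot at the top of its 22 mm thick post, 56 mm above the bench, at x = 45, y = -155 mm of the stand.
- catch_pin (a point): Centre of the top of the upright black pin at the end of the catch's arm: 12 mm diameter, 45 mm from the pivot, top 94 mm above the bench; it stands on the arm and is free from 68 mm up.
- reel: Steel solder reel standing on its flange, 54 mm diameter, 40 mm high; origin at the centre of its underside. Leave alone.
- fan: Small black square cooling fan lying flat, 60 x 60 x 25 mm; origin at the centre of its underside. Leave alone.
- pot: Small amber glass flux jar with a white cap, 42 mm diameter, 45 mm high; origin at the centre of its underside. Leave alone.

How it is judged:
By the outcome, as a careful person would: the job done as asked, in the order asked, and still so for the second after the job is handed in, with the robot touching nothing.
It also fails if it takes over 61 s, if anything falls off the work surface, if the arm or the gripper's body presses on something with over 40 N, if the wrist force passes 120 N, or if a joint passes its speed limit or range.

## Working session

There is one attempt and no reset: what is moved stays moved. The work goes in short steps, Python scripts to look and compute and a tool call to move; the robot and the scene stay as the last step left them, time stands still between calls to the robot, and variables do not carry over. Pictures are saved under pics/ and viewed, and the job is handed in when it is done.

Besides the shell and the picture viewer there is one more tool, called after ">>>" as name(argument=value, ...), one argument or row to a line, values as JSON. arm_command: Moves the arm, as the interface text tells. Its arguments: {"type":"object","properties":{"commands":{"type":"array"},"grip_force":{"type":"number"}},"required":["commands"]}

```bash
ls; mkdir -p pics; python3 - <<'E'
from rig import manip
import cv2,numpy as np
s=manip.get_state();print(s)
for n in("side","top"):
    d=manip.get_image(n);cv2.imwrite(f"pics/{n}0.png",d["pixels"][:,:,::-1]);np.savez(f"pics/{n}0.npz",**d)
    print(n,d["intrinsics"],d["R"],d["t"])
E
```

```text
pics
{'clock': 0.0, 'qpos': array([-1.25499356e+00,  2.76605908e-01,  1.50614466e+00,  2.20151485e-05,
        1.36071284e+00, -1.21028737e-01]), 'qd': array([-0.00100943, -0.00054733,  0.00086962,  0.00128032, -0.00144397,
       -0.0006066 ]), 'effort': array([ 2.48305652e-03, -4.16762424e+01, -2.45806593e+01,  4.11871060e-04,
        1.09906518e-02, -1.19334260e-05]), 'position': array([ 0.24309436, -0.52052743,  0.24742888]), 'ee_rot': array([ 0.59688736, -0.59603561,  0.38028666, -0.37927443]), 'contact_force': array([ 0.26087725,  0.0929359 , -0.16111646]), 'moment': array([-0.06282302,  0.00172507, -0.05427503]), 'width': 0.08579730710780582}
side [[379.74967399   0.         314.95571434]
 [  0.         379.74967399 198.65613997]
 [  0.           0.           1.        ]] [[ 0.79064836 -0.61202168  0.01745344]
 [-0.36260405 -0.49102358 -0.79209478]
 [ 0.49334923  0.61993975 -0.61014854]] [-0.4366674   0.24422059  0.47502025]
top [[493.2211969    0.         322.53995903]
 [  0.         493.2211969  204.37750363]
 [  0.           0.           1.        ]] [[ 0.14082622 -0.99001266  0.00655037]
 [-0.96724403 -0.13899289 -0.21241462]
 [ 0.21120362  0.02357774 -0.97715768]] [-0.10684554  0.54808676  1.03088196]
```

View pics/side0.png

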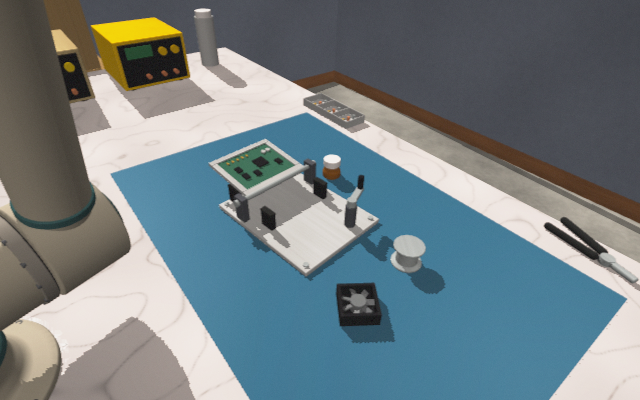

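View pics/top0.png

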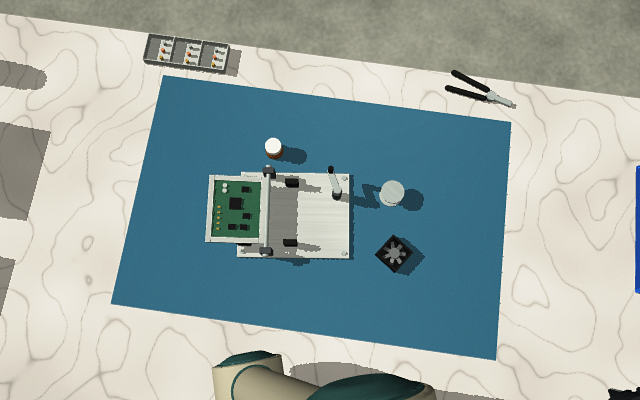

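The top view shows the frame at columns 207-265, rows 175-243, and the lugs at about (268,171) and (266,251). The catch post is near (337,195) with its pin at (331,170). The jar is at (273,147), the reel at (392,193) and the fan at (394,254). I'll enlarge it.

```bash
cat > h.py <<'E'
import numpy as np,cv2
def load(n): return dict(np.load(f"pics/{n}.npz"))
def ray(d,u,v):
    K=d["intrinsics"];c=np.linalg.inv(K)@np.array([u,v,1.]);R=d["R"];return -R.T@d["t"],R.T@c
def at_z(d,u,v,z):
    o,r=ray(d,u,v);return o+r*(z-o[2])/r[2]
def dep(d,u,v):
    o,r=ray(d,u,v);return o+r*d["range_z"][int(round(v)),int(round(u))]
def proj(d,X):
    c=d["R"]@np.asarray(X,float)+d["t"];p=d["intrinsics"]@c;return p[:2]/p[2]
def crop(d,u0,v0,w,h,s,fn):
    im=d["pixels"][v0:v0+h,u0:u0+w,::-1];cv2.imwrite(fn,cv2.resize(im,None,fx=s,fy=s,interpolation=cv2.INTER_CUBIC))
E
python3 - <<'E'
from h import *
crop(load("top0"),200,135,160,135,5-0,"pics/tc.png") if 0 else crop(load("top0"),200,140,160,125,4.7,"pics/tc.png")
crop(load("side0"),200,130,190,145,4,"pics/sc.png")
E
```

```text
(no output)
```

View pics/tc.png

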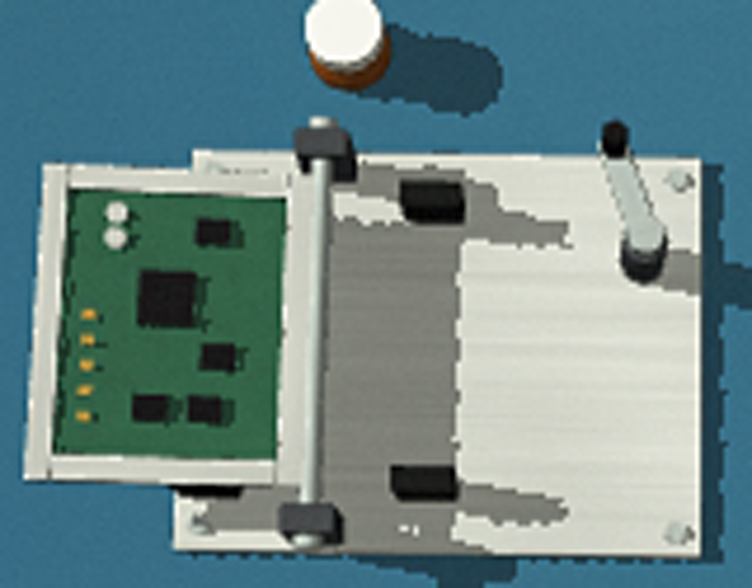

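View pics/sc.png

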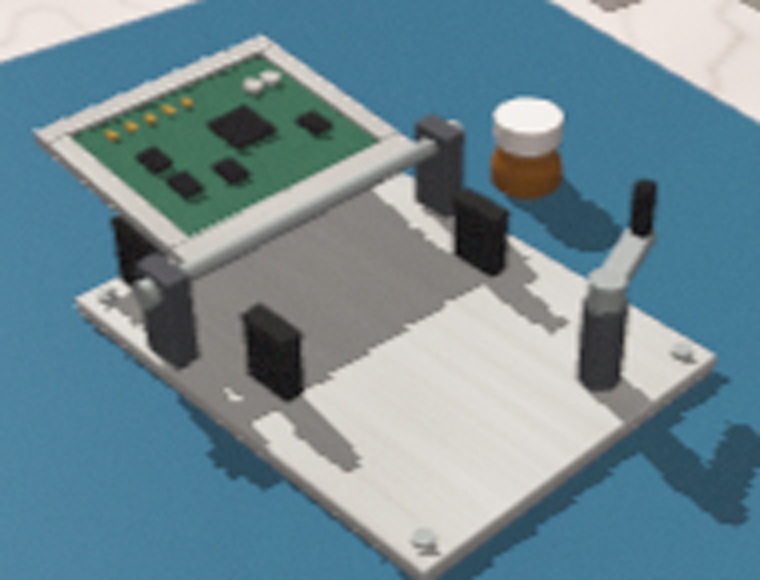

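The crops show the plate corners, the leaf's outer corners and the pin top clearly, so I'll fit the stand pose and both joint angles to them.

```bash
cat > fit.py <<'E'
from h import *
from scipy.optimize import least_squares
T=load("top0");S=load("side0")
t=lambda a,b:(200+a/4.7,140+b/4.7); s=lambda a,b:(200+a/4,130+b/4)
def M(p):
    c,q=np.cos(p[2]),np.sin(p[2]);return lambda X:np.array([p[0]+c*X[0]-q*X[1],p[1]+q*X[0]+c*X[1],X[2]])
L=lambda x,r,h,th:(x,r*np.cos(th)-h*np.sin(th),.052+r*np.sin(th)+h*np.cos(th))
P=lambda p:[(T,t(700,158),(.1,-.185,.01)),(T,t(698,553),(-.1,-.185,.01)),(T,t(174,549),(-.1,.07,.01)),(T,t(193,151),(.1,.07,.01)),
 (S,s(715,357),(.1,-.185,.01)),(S,s(425,575),(-.1,-.185,.01)),(S,s(77,300),(-.1,.07,.01)),
 (T,t(45,164),L(.075,.13,.004,p[3])),(T,t(24,479),L(-.075,.13,.004,p[3])),(S,s(36,133),L(-.075,.13,.004,p[3])),(S,s(262,37),L(.075,.13,.004,p[3])),
 (T,t(614,126),(.045+.045*np.cos(p[4]),-.155+.045*np.sin(p[4]),.094)),(S,s(645,183),(.045+.045*np.cos(p[4]),-.155+.045*np.sin(p[4]),.094))]
def res(p):
    m=M(p);return np.concatenate([proj(d,m(X))-uv for d,uv,X in P(p)])
r=least_squares(res,[.55,-.05,0,.1,.1],loss="soft_l1")
if __name__=="__main__":
    print(r.x.round(4));print(res(r.x).reshape(-1,2).round(1))
    m=M(r.x)
    for n,X in dict(spine=(0,0,.052),edge=L(0,.13,0,r.x[3]),edgeflat=(0,-.13,.052),pivot=(.045,-.155,.056),pin=(.045+.045*np.cos(r.x[4]),-.155+.045*np.sin(r.x[4]),.094),pinEnd=(.045,-.11,.094)).items(): print(n,m(X).round(4))
    for n,u,v,z in(("pot",273,147,.045),("reel",392,193,.04),("fan",394,254,.025)):print(n,at_z(T,u,v,z).round(3))
E
python3 fit.py
```

```text
[0.5285 0.0916 0.129  0.1008 0.363 ]
[[ 0.5 -0.4]
 [ 0.9  0.8]
 [-0.5  0.2]
 [-0.4 -0.4]
 [ 1.2 -0.7]
 [ 0.2 -0.4]
 [-0.6 -0.8]
 [-0.2 -0.1]
 [ 0.   0.2]
 [-0.3  0.2]
 [ 0.2 -0.2]
 [-0.   1.2]
 [ 0.2  0.1]]
spine [0.5285 0.0916 0.052 ]
edge [0.5119 0.2199 0.0651]
edgeflat [ 0.5452 -0.0373  0.052 ]
pivot [ 0.5931 -0.0563  0.056 ]
pin [ 0.6327 -0.0351  0.094 ]
pinEnd [ 0.5873 -0.0117  0.094 ]
pot [0.678 0.104 0.045]
reel [ 0.61 -0.18  0.04]
fan [ 0.475 -0.201  0.025]
```

```bash
cat > st.py <<'E'
from rig import manip
from scipy.spatial.transform import Rotation as Ro
import numpy as np
from fit import r,M
s=manip.get_state();q=s["ee_rot"];R=Ro.from_quat([q[1],q[2],q[3],q[0]]).as_matrix()
print("jaw",R[:,0].round(3),"yfing",R[:,1].round(3),"z",R[:,2].round(3),"yaw jaw",round(np.arctan2(R[1,0],R[0,0]),3))
p=s["position"];c,q=np.cos(r.x[2]),np.sin(r.x[2]);dx,dy=p[0]-r.x[0],p[1]-r.x[1]
print("clock",s["clock"],"tcp",p.round(4),"stand",round(c*dx+q*dy,4),round(-q*dx+c*dy,4),"F",s["contact_force"].round(1),"w",s["width"],"q",s["qpos"].round(2))
E
python3 st.py
```

```text
jaw [ 0.423 -0.906 -0.002] yfing [-0.     0.002 -1.   ] z [0.906 0.423 0.   ] yaw jaw -1.134
clock 0.1 tcp [ 0.2431 -0.5206  0.2475] stand -0.3618 -0.5704 F [ 0.2  0.6 -0.8] w 0.0851232100564545 q [-1.26  0.28  1.51  0.    1.36 -0.12]
```

>>> arm_command(
  commands=[
    [0,[1.5,4.3,0],0.14],
    [0,[1.5,4.3,0],0.14],
    [0,[1.5,4.3,0],0.14],
    [0,[1.5,4.3,0],0.14],
    [0,[1.5,4.3,0],0.14],
    [0,[1.5,4.3,0],0.14],
    [0,[1.5,4.3,0],0.14],
    [0,[1.5,4.3,0],0.14],
    [0,[1.5,4.3,0],0.14],
    [0,[1.5,4.3,0],0],
    [0,[1.5,4.3,0],0],
    [0,[1.5,4.3,0],0],
  ],
  grip_force=20,
)

```text
clock: 1.3
position: [0.4232, -0.0032, 0.2482]
ee_rot: [-0.706, 0.706, 0.045, -0.045]
contact_force: [0.0, -0.0, -0.5]
width: -0.0001
```

```bash
python3 st.py
```

```text
jaw [0.992 0.126 0.   ] yfing [ 0. -0. -1.] z [-0.126  0.992 -0.   ] yaw jaw 0.126
clock 1.3 tcp [ 0.4232 -0.0032  0.2482] stand -0.1166 -0.0804 F [ 0.  -0.  -0.5] w -8.449486082612183e-05 q [-0.17  0.04  1.8  -0.    1.3  -0.3 ]
```

>>> arm_command(
  commands=[
    [0,[1.4,4.5,0],0],
    [0,[1.4,4.5,0],0],
    [0,[1.4,4.5,0],0],
    [0,[1.4,4.5,0],0],
    [0,[1.4,4.5,0],0],
    [0,[1.4,4.5,0],0],
    [0,[0,0,-4.5],0],
    [0,[0,0,-4.5],0],
    [0,[0,0,-4.5],0],
    [0,[0,0,-3.5],0],
    [0,[0,0,-1.5],0],
    [0,[0,0,0],0],
  ],
)

```text
clock: 2.5
position: [0.5049, 0.2641, 0.0602]
ee_rot: [-0.705, 0.706, 0.042, -0.047]
contact_force: [-0.3, -0.1, -0.3]
width: -0.0001
```

```bash
python3 st.py; python3 - <<'E'
from h import *
from rig import manip
d=manip.get_image("side");crop(d,180,60,200,150,4,"pics/s1.png")
E
```

```text
jaw [ 0.992  0.126 -0.007] yfing [-0.007 -0.003 -1.   ] z [-0.126  0.992 -0.002] yaw jaw 0.126
clock 2.5 tcp [0.5049 0.2641 0.0602] stand -0.0012 0.1741 F [-0.3 -0.1 -0.3] w -5.148254352023054e-05 q [ 0.36  0.44  1.77 -0.    0.94  0.23]
```

View pics/s1.png

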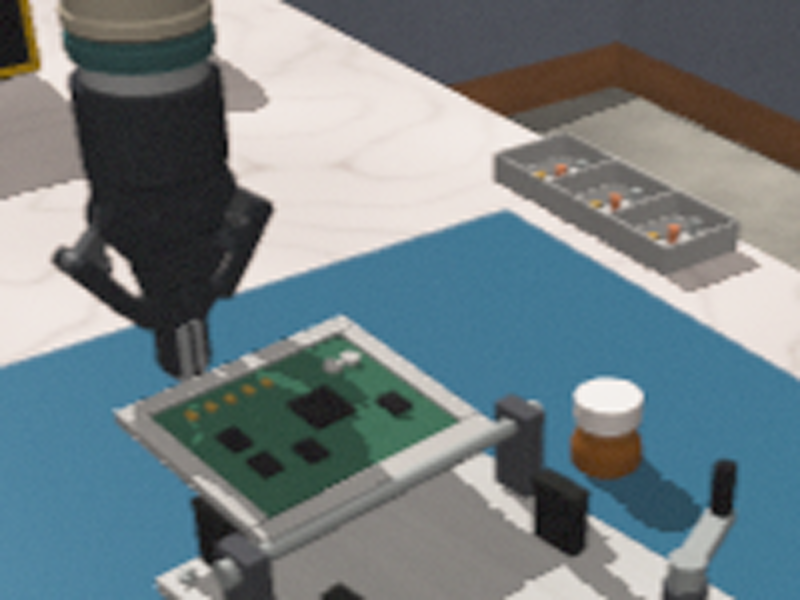

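The closed fingers stand in front of the free edge, at about (185,350) in the crop, and are clear of it. I'll approach the edge.

>>> arm_command(
  commands=[
    [0,[0.2,-1.5,0],0],
    [0,[0.2,-1.3,0],0],
    [0,[0.03,-0.2,0],0],
    [0,[0.03,-0.2,0],0],
    [0,[0,0,0],0],
  ],
)

```text
clock: 3.05
position: [0.5123, 0.2326, 0.064]
ee_rot: [0.706, -0.706, -0.045, 0.044]
contact_force: [-0.4, 0.4, 0.9]
width: -0.0001
```

```bash
python3 st.py
```

```text
jaw [0.992 0.125 0.001] yfing [ 0.001  0.001 -1.   ] z [-0.125  0.992  0.   ] yaw jaw 0.125
clock 3.05 tcp [0.5123 0.2326 0.064 ] stand 0.0021 0.1419 F [-0.4  0.4  0.9] w -7.24854793541983e-05 q [0.3  0.42 1.79 0.   0.93 0.18]
```

>>> arm_command(
  commands=[
    [0,[0.02,-0.2,0],0],
    [0,[0.02,-0.2,0.0],0],
    [0,[0,-0.1,0.2],0],
    [0,[0,0,0.3],0],
  ],
)

```text
clock: 3.45
position: [0.5123, 0.2313, 0.0684]
ee_rot: [0.708, -0.704, -0.044, 0.044]
contact_force: [-0.3, 8.7, -2.9]
width: 0.0
```

```bash
python3 st.py
```

```text
jaw [0.992 0.124 0.001] yfing [ 0.001  0.006 -1.   ] z [-0.124  0.992  0.006] yaw jaw 0.124
clock 3.45 tcp [0.5123 0.2313 0.0684] stand 0.0019 0.1406 F [-0.3  8.7 -2.9] w 3.6916268653064344e-06 q [0.3  0.41 1.79 0.01 0.94 0.17]
```

>>> arm_command(
  commands=[
    [0,[0.02,-0.2,0.2],0],
    [0,[0.0,-0.1,0.3],0],
    [0,[0,-0.1,0.3],0],
    [0,[0,-0.05,0.3],0],
    [0,[0,-0.1,0.3],0],
    [0,[0,0,0],0],
  ],
)

```text
clock: 4.05
position: [0.5128, 0.2281, 0.0835]
ee_rot: [0.709, -0.702, -0.045, 0.043]
contact_force: [-2.3, 15.9, 3.4]
width: -0.0005
```

```bash
python3 st.py; python3 - <<'E'
from h import *
from rig import manip
d=manip.get_image("side");crop(d,180,60,200,150,4,"pics/s2.png")
E
```

```text
jaw [0.992 0.123 0.003] yfing [ 0.002  0.01  -1.   ] z [-0.123  0.992  0.01 ] yaw jaw 0.123
clock 4.05 tcp [0.5128 0.2281 0.0835] stand 0.002 0.1374 F [-2.3 15.9  3.4] w -0.000460207207226848 q [0.29 0.39 1.78 0.01 0.97 0.16]
```

View pics/s2.png

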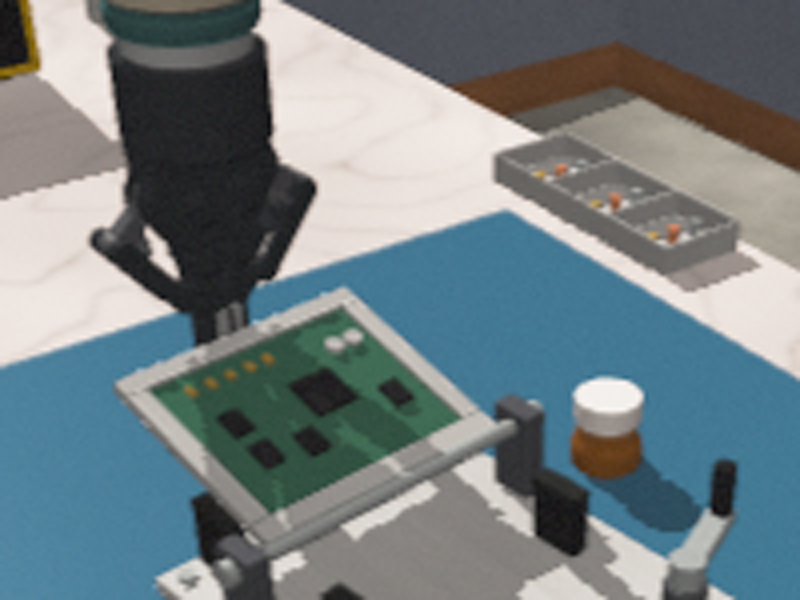

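Friction from the pressing fingers is lifting the frame: it is now at about 0.25 rad and the fingers still touch its edge. Next I'll work out the arc steps.

```bash
cat > arc.py <<'E'
import numpy as np,sys
yaw=.129;o=np.array([.5285,.0916])
def wp(deg,x=.002):
    t=np.radians(deg);e=np.array([np.cos(t),np.sin(t)]);n=np.array([np.sin(t),-np.cos(t)])
    if deg<=80: c=.13*e+.004*n; y,z=c[0]+.011,c[1]+.052; p=np.interp(deg,[0,30,80],[.005,.005,.003]); y-=p
    else: c=.122*e+.004*n; p=.003;c=c-p*n; y,z=c[0]+.011,c[1]+.052+.017
    return np.array([o[0]+np.cos(yaw)*x-np.sin(yaw)*y,o[1]+np.sin(yaw)*x+np.cos(yaw)*y,z])*100
cur=np.array([float(a) for a in sys.argv[1].split(",")])
for d in np.arange(float(sys.argv[2]),float(sys.argv[3])+.1,float(sys.argv[4])):
    w=wp(d);s=np.round(w-cur,2);cur=cur+s;print(d,s.tolist(),cur.round(2))
E
python3 arc.py 51.23,22.30,8.20 18 81 3; echo; python3 arc.py 51.23,22.30,8.20 84 175 3.5|head -1
```

```text
18.0 [0.13, -0.14, 0.64] [51.36 22.16  8.84]
21.0 [0.03, -0.2, 0.65] [51.39 21.96  9.49]
24.0 [0.03, -0.24, 0.63] [51.42 21.72 10.12]
27.0 [0.04, -0.27, 0.63] [51.46 21.45 10.75]
30.0 [0.04, -0.31, 0.6] [51.5  21.14 11.35]
33.0 [0.04, -0.32, 0.59] [51.54 20.82 11.94]
36.0 [0.04, -0.35, 0.58] [51.58 20.47 12.52]
39.0 [0.05, -0.38, 0.55] [51.63 20.09 13.07]
42.0 [0.06, -0.42, 0.53] [51.69 19.67 13.6 ]
45.0 [0.05, -0.43, 0.51] [51.74 19.24 14.11]
48.0 [0.06, -0.47, 0.48] [51.8  18.77 14.59]
51.0 [0.07, -0.48, 0.46] [51.87 18.29 15.05]
54.0 [0.06, -0.52, 0.43] [51.93 17.77 15.48]
57.0 [0.07, -0.53, 0.4] [52.   17.24 15.88]
60.0 [0.07, -0.55, 0.38] [52.07 16.69 16.26]
63.0 [0.08, -0.57, 0.34] [52.15 16.12 16.6 ]
66.0 [0.08, -0.59, 0.31] [52.23 15.53 16.91]
69.0 [0.07, -0.6, 0.28] [52.3  14.93 17.19]
72.0 [0.08, -0.62, 0.25] [52.38 14.31 17.44]
75.0 [0.09, -0.63, 0.21] [52.47 13.68 17.65]
78.0 [0.08, -0.64, 0.18] [52.55 13.04 17.83]
81.0 [0.1, -0.77, 1.1] [52.65 12.27 18.93]

84.0 [1.5, -10.66, 10.82] [52.73 11.64 19.02]
```

>>> arm_command(
  commands=[
    [0,[0.1,-0.15,0.6],0],
    [0,[0.03,-0.2,0.6],0],
    [0,[0.03,-0.25,0.6],0],
    [0,[0.04,-0.3,0.6],0],
    [0,[0.04,-0.3,0.6],0],
    [0,[0.04,-0.3,0.6],0],
    [0,[0.04,-0.35,0.6],0],
    [0,[0,0,0],0],
  ],
)

```text
clock: 4.9
position: [0.5155, 0.2084, 0.1264]
ee_rot: [0.709, -0.703, -0.045, 0.043]
contact_force: [-3.3, 11.8, 7.9]
width: 0.0001
```

```bash
python3 st.py; python3 - <<'E'
from h import *
from rig import manip
d=manip.get_image("side");crop(d,180,60,200,150,4,"pics/s3.png")
E
```

```text
jaw [0.992 0.124 0.003] yfing [ 0.002  0.009 -1.   ] z [-0.124  0.992  0.009] yaw jaw 0.124
clock 4.9 tcp [0.5155 0.2084 0.1264] stand 0.0021 0.1176 F [-3.3 11.8  7.9] w 9.620291056071587e-05 q [0.25 0.34 1.73 0.01 1.06 0.12]
```

View pics/s3.png

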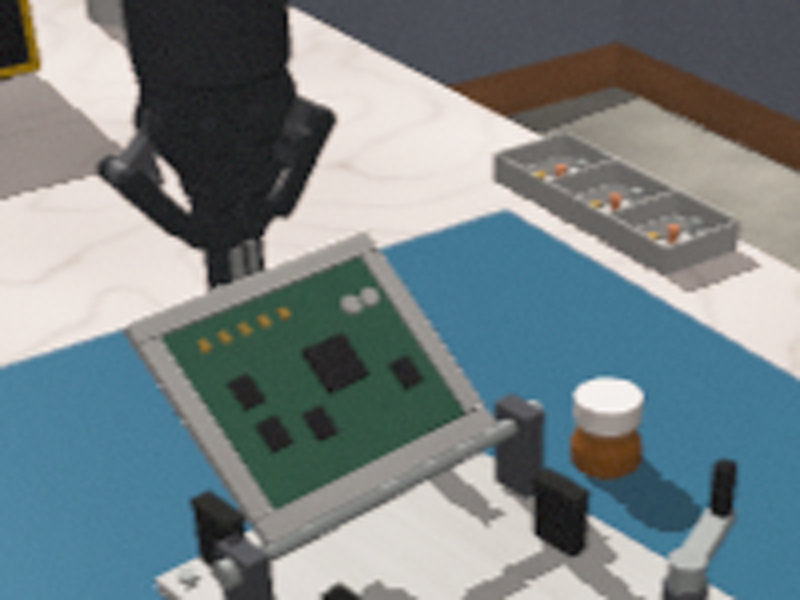

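The frame stands at about 36° with the fingers behind its edge, at about (240,250) in the crop.

>>> arm_command(
  commands=[
    [0,[0.05,-0.4,0.6],0],
    [0,[0.05,-0.4,0.6],0],
    [0,[0.05,-0.45,0.5],0],
    [0,[0.06,-0.45,0.5],0],
    [0,[0.07,-0.5,0.45],0],
    [0,[0.07,-0.5,0.45],0],
    [0,[0.07,-0.55,0.4],0],
    [0,[0.07,-0.55,0.35],0],
    [0,[0.08,-0.6,0.35],0],
    [0,[0.08,-0.6,0.3],0],
    [0,[0.08,-0.6,0.3],0],
    [0,[0,0,0],0],
  ],
)

```text
clock: 6.15
position: [0.5232, 0.1469, 0.1726]
ee_rot: [-0.705, 0.706, 0.045, -0.044]
contact_force: [0.3, 0.6, 1.4]
width: 0.0
```

```bash
python3 st.py; python3 - <<'E'
from h import *
from rig import manip
d=manip.get_image("side");crop(d,180,60,200,150,4,"pics/s4.png")
E
python3 arc.py 52.28,14.85,17.2 72 84 3
python3 arc.py 52.28,14.85,17.2 84 175 3.5
```

```text
jaw [0.992 0.125 0.001] yfing [ 0.001 -0.001 -1.   ] z [-0.125  0.992 -0.001] yaw jaw 0.126
clock 6.15 tcp [0.5232 0.1469 0.1726] stand 0.0019 0.0555 F [0.3 0.6 1.4] w 3.5953022358271734e-05 q [ 0.15  0.28  1.69 -0.    1.17  0.02]
72.0 [0.1, -0.54, 0.24] [52.38 14.31 17.44]
75.0 [0.09, -0.63, 0.21] [52.47 13.68 17.65]
78.0 [0.08, -0.64, 0.18] [52.55 13.04 17.83]
81.0 [0.1, -0.77, 1.1] [52.65 12.27 18.93]
84.0 [0.08, -0.63, 0.09] [52.73 11.64 19.02]
84.0 [0.45, -3.21, 1.82] [52.73 11.64 19.02]
87.5 [0.1, -0.74, 0.06] [52.83 10.9  19.08]
91.0 [0.09, -0.74, 0.02] [52.92 10.16 19.1 ]
94.5 [0.1, -0.73, -0.03] [53.02  9.43 19.07]
98.0 [0.09, -0.74, -0.07] [53.11  8.69 19.  ]
101.5 [0.1, -0.73, -0.12] [53.21  7.96 18.88]
105.0 [0.09, -0.72, -0.17] [53.3   7.24 18.71]
108.5 [0.09, -0.71, -0.21] [53.39  6.53 18.5 ]
112.0 [0.09, -0.69, -0.25] [53.48  5.84 18.25]
115.5 [0.09, -0.68, -0.3] [53.57  5.16 17.95]
119.0 [0.09, -0.66, -0.33] [53.66  4.5  17.62]
122.5 [0.08, -0.64, -0.38] [53.74  3.86 17.24]
126.0 [0.08, -0.61, -0.41] [53.82  3.25 16.83]
129.5 [0.08, -0.59, -0.45] [53.9   2.66 16.38]
133.0 [0.07, -0.56, -0.49] [53.97  2.1  15.89]
136.5 [0.07, -0.53, -0.52] [54.04  1.57 15.37]
140.0 [0.06, -0.5, -0.55] [54.1   1.07 14.82]
143.5 [0.06, -0.46, -0.58] [54.16  0.61 14.24]
147.0 [0.06, -0.43, -0.61] [54.22  0.18 13.63]
150.5 [0.05, -0.38, -0.64] [54.27 -0.2  12.99]
154.0 [0.04, -0.35, -0.65] [54.31 -0.55 12.34]
157.5 [0.04, -0.31, -0.68] [54.35 -0.86 11.66]
161.0 [0.04, -0.27, -0.69] [54.39 -1.13 10.97]
164.5 [0.03, -0.23, -0.71] [54.42 -1.36 10.26]
168.0 [0.02, -0.18, -0.73] [54.44 -1.54  9.53]
171.5 [0.02, -0.13, -0.73] [54.46 -1.67  8.8 ]
175.0 [0.01, -0.1, -0.74] [54.47 -1.77  8.06]
```

View pics/s4.png

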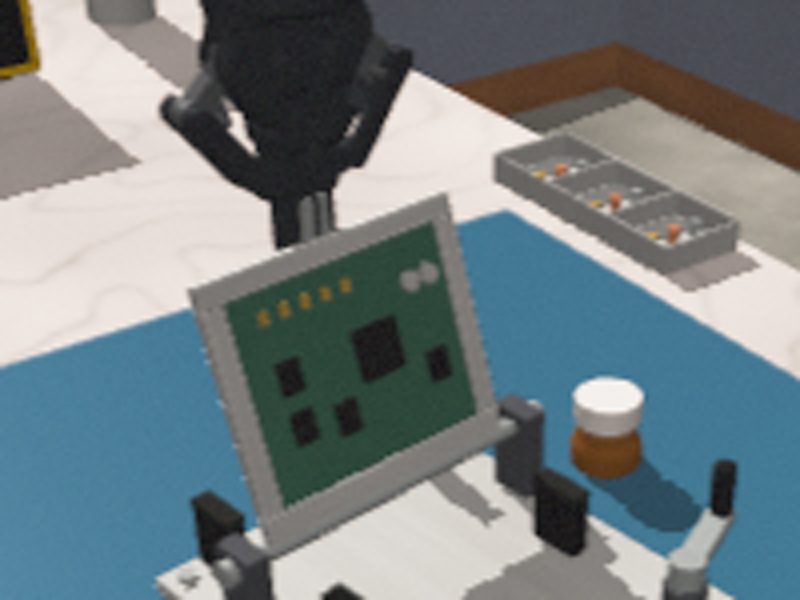

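The frame is at about 70° and the contact force is nearly zero. I'll carry on over the top, moving the contact to the fingertip.

>>> arm_command(
  commands=[
    [0,[0.1,-0.5,0.4],0],
    [0,[0.1,-0.6,0.4],0],
    [0,[0.1,-0.6,0.4],0],
    [0,[0.1,-0.6,0.4],0],
    [0,[0.08,-0.7,0.2],0],
    [0,[0.1,-0.7,0.1],0],
    [0,[0.1,-0.7,0],0],
    [0,[0.1,-0.7,0],0],
    [0,[0.1,-0.7,-0.1],0],
    [0,[0,0,0],0],
  ],
)

```text
clock: 7.2
position: [0.5321, 0.0886, 0.1903]
ee_rot: [-0.705, 0.706, 0.044, -0.044]
contact_force: [0.5, 0.1, 0.5]
width: 0.0001
```

```bash
python3 st.py; python3 - <<'E'
from h import *
from rig import manip
d=manip.get_image("side");crop(d,180,60,200,150,4,"pics/s5.png")
E
```

```text
jaw [0.992 0.125 0.   ] yfing [ 0.001 -0.001 -1.   ] z [-0.125  0.992 -0.001] yaw jaw 0.125
clock 7.2 tcp [0.5321 0.0886 0.1903] stand 0.0032 -0.0035 F [0.5 0.1 0.5] w 0.00011427599956875998 q [ 0.04  0.26  1.67 -0.    1.2  -0.09]
```

View pics/s5.png

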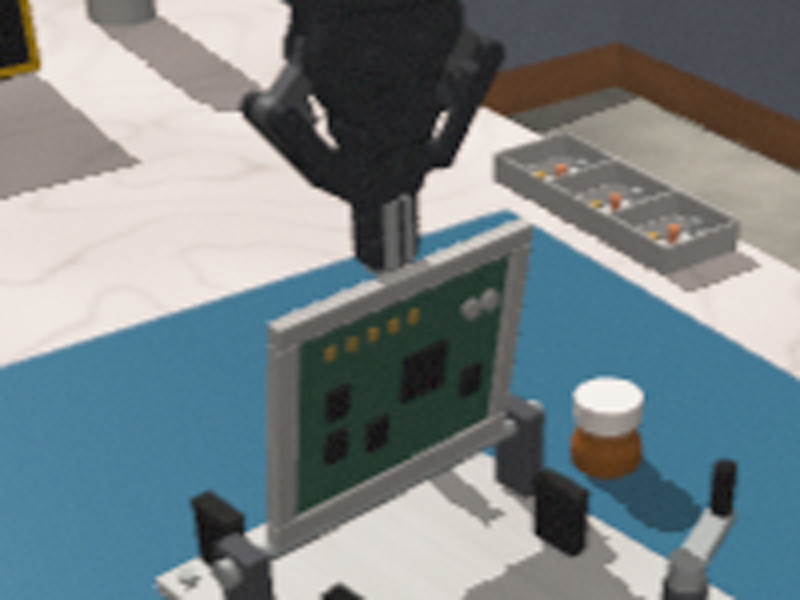

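The frame is just past upright, with the fingers still behind its top edge, at about (390,250) in the crop. I'll continue at the same speed.

>>> arm_command(
  commands=[
    [0,[0.1,-0.7,-0.05],0],
    [0,[0.1,-0.7,-0.1],0],
    [0,[0.1,-0.7,-0.15],0],
    [0,[0.09,-0.7,-0.2],0],
    [0,[0.09,-0.7,-0.25],0],
    [0,[0.09,-0.7,-0.3],0],
    [0,[0.08,-0.6,-0.35],0],
    [0,[0.08,-0.6,-0.4],0],
    [0,[0.08,-0.6,-0.4],0],
    [0,[0.08,-0.6,-0.45],0],
    [0,[0,0,0],0],
  ],
)

```text
clock: 8.35
position: [0.5406, 0.023, 0.1631]
ee_rot: [-0.705, 0.706, 0.044, -0.044]
contact_force: [-0.2, 0.1, 1.1]
width: 0.0
```

```bash
python3 st.py; python3 - <<'E'
from h import *
from rig import manip
d=manip.get_image("side");crop(d,180,80,200,150,4,"pics/s6.png")
E
```

```text
jaw [ 0.992  0.125 -0.001] yfing [-0.001 -0.001 -1.   ] z [-0.125  0.992 -0.001] yaw jaw 0.125
clock 8.35 tcp [0.5406 0.023  0.1631] stand 0.0032 -0.0696 F [-0.2  0.1  1.1] w 1.5064448120517915e-05 q [-0.09  0.29  1.71 -0.    1.14 -0.21]
```

View pics/s6.png

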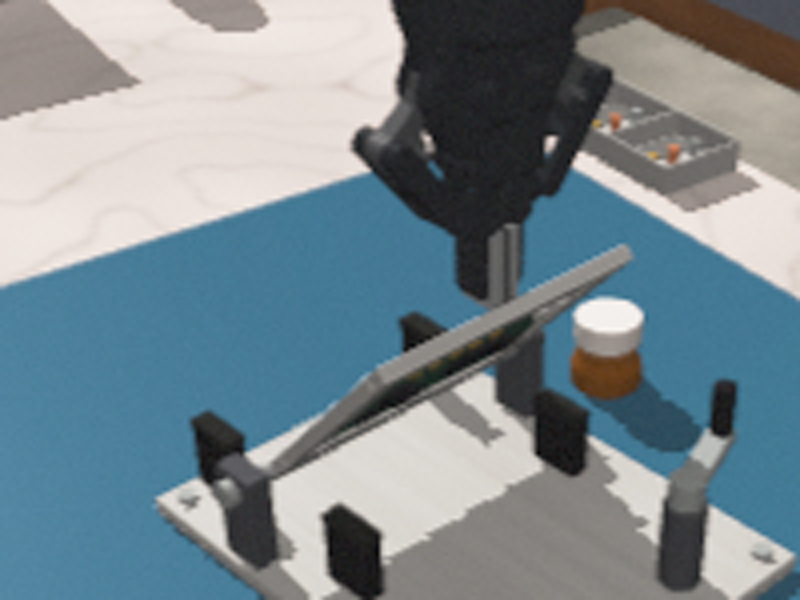

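The frame is at about 130° and following the fingertips. I'll continue, slowing as it gets close.

>>> arm_command(
  commands=[
    [0,[0.05,-0.4,-0.5],0],
    [0,[0.07,-0.5,-0.5],0],
    [0,[0.06,-0.5,-0.55],0],
    [0,[0.06,-0.45,-0.6],0],
    [0,[0.06,-0.4,-0.6],0],
    [0,[0.05,-0.35,-0.6],0],
    [0,[0.04,-0.35,-0.65],0],
    [0,[0.04,-0.3,-0.6],0],
    [0,[0.03,-0.25,-0.6],0],
    [0,[0.03,-0.2,-0.5],0],
    [0,[0.02,-0.15,-0.4],0],
    [0,[0,0,0],0],
  ],
)

```text
clock: 9.6
position: [0.5451, -0.0146, 0.102]
ee_rot: [0.706, -0.706, -0.044, 0.045]
contact_force: [0.4, 1.0, 1.0]
width: -0.0
```

```bash
python3 st.py; python3 - <<'E'
from h import *
from rig import manip
d=manip.get_image("side");crop(d,180,100,200,150,4,"pics/s7.png")
E
```

```text
jaw [ 0.992  0.126 -0.002] yfing [-0.002  0.    -1.   ] z [-0.126  0.992  0.   ] yaw jaw 0.126
clock 9.6 tcp [ 0.5451 -0.0146  0.102 ] stand 0.0028 -0.1075 F [0.4 1.  1. ] w -4.864129728113977e-05 q [-0.15  0.36  1.78 -0.    1.   -0.28]
```

View pics/s7.png

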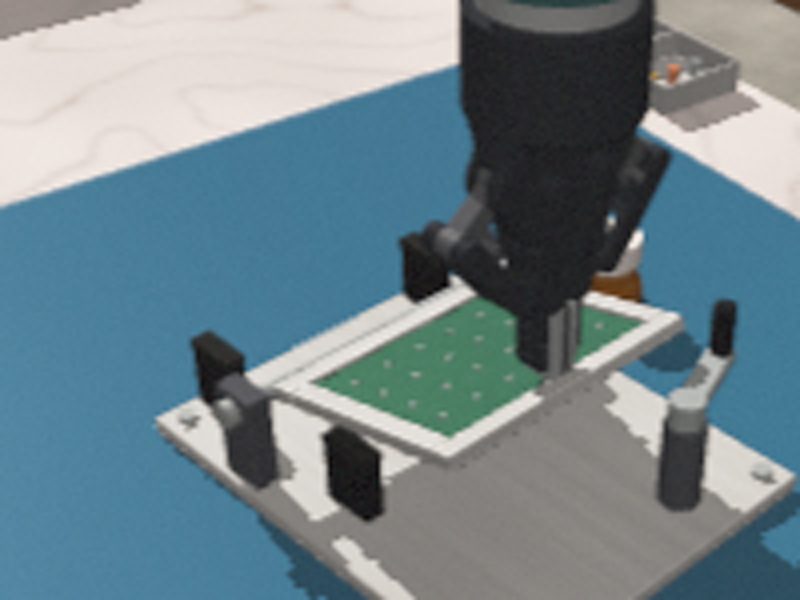

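The frame is at about 165°. I'll move the contact out to the rim while lowering gently.

>>> arm_command(
  commands=[
    [0,[0.03,-0.2,-0.3],0],
    [0,[0.02,-0.15,-0.35],0],
    [0,[0.02,-0.1,-0.35],0],
    [0,[0.02,-0.1,-0.35],0],
    [0,[0.02,-0.1,-0.3],0],
    [0,[0,-0.1,-0.25],0],
    [0,[0,0,-0.2],0],
    [0,[0,0,-0.2],0],
    [0,[0,0,-0.2],0],
    [0,[0,0,-0.15],0],
    [0,[0,0,-0.1],0],
    [0,[0,0,0],0],
  ],
)

```text
clock: 10.85
position: [0.5468, -0.022, 0.0752]
ee_rot: [0.706, -0.706, -0.044, 0.045]
contact_force: [0.5, 0.6, -0.4]
width: 0.0
```

```bash
python3 st.py; python3 - <<'E'
from h import *
from rig import manip
d=manip.get_image("side");crop(d,180,100,200,150,4,"pics/s8.png")
E
```

```text
jaw [ 0.992  0.126 -0.   ] yfing [-0.  0. -1.] z [-0.126  0.992  0.   ] yaw jaw 0.126
clock 10.85 tcp [ 0.5468 -0.022   0.0752] stand 0.0035 -0.115 F [ 0.5  0.6 -0.4] w 7.115721792529889e-06 q [-0.17  0.39  1.81  0.    0.94 -0.29]
```

View pics/s8.png

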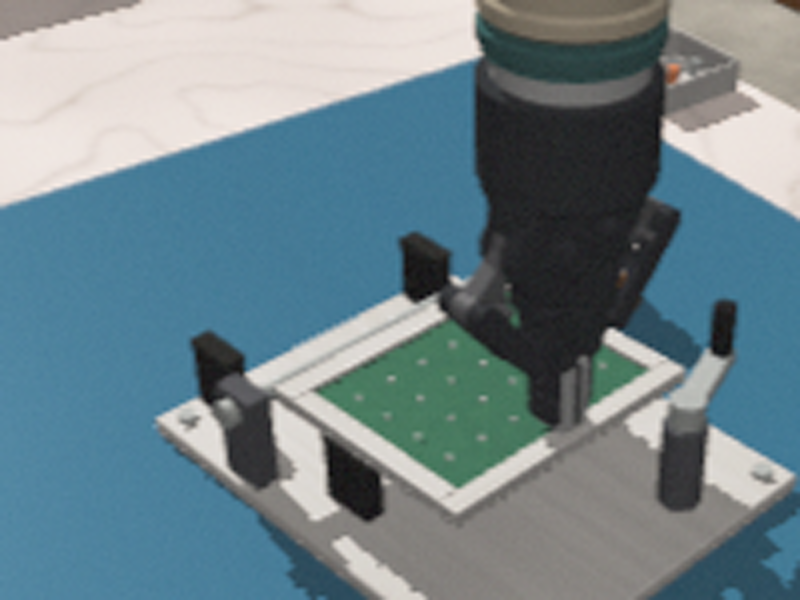

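It's almost flat, so I'll press down in small steps and watch the force.

>>> arm_command(
  commands=[
    [0,[0,-0.1,-0.1],0],
    [0,[0,0,-0.1],0],
    [0,[0,0,-0.1],0],
    [0,[0,0,-0.1],0],
    [0,[0,0,0],0],
  ],
)

```text
clock: 11.4
position: [0.5469, -0.0229, 0.0729]
ee_rot: [-0.706, 0.706, 0.045, -0.044]
contact_force: [-2.3, 0.7, 11.5]
width: 0.0001
```

```bash
python3 st.py
```

```text
jaw [0.992 0.126 0.001] yfing [ 0.001  0.    -1.   ] z [-0.126  0.992 -0.   ] yaw jaw 0.126
clock 11.4 tcp [ 0.5469 -0.0229  0.0729] stand 0.0035 -0.1159 F [-2.3  0.7 11.5] w 0.00013690425583174243 q [-0.17  0.39  1.82  0.    0.93 -0.3 ]
```

The fingertip height of 55.9 mm matches the flat frame's top, with 11.5 N of reaction, so the frame is on its stop. I'll retreat upward and plan the catch push.

>>> arm_command(
  commands=[
    [0,[0,0,-0.1],0],
    [0,[0,0,0],0],
    [0,[0,0,0.4],0],
    [0,[0,0,2],0],
    [0,[0,0,4],0.12],
    [0,[0,0,4],0.12],
    [0,[0,0,0],0.12],
  ],
)

```text
clock: 12.1
position: [0.5505, -0.0237, 0.1798]
ee_rot: [-0.684, 0.688, 0.176, -0.168]
contact_force: [0.9, 0.7, -0.4]
width: 0.0
```

```bash
python3 st.py;cat > cat.py <<'E'
import numpy as np
from rig import manip
yaw=.129;o=np.array([.5931,-.0563])
p0=manip.get_state()["position"][:2]*100
def wp(ph,back): 
    a=yaw+ph;return (o+.046*np.array([np.cos(a),np.sin(a)])-back*np.array([-np.sin(a),np.cos(a)]))*100
w=wp(.363,.032);print("pre",w.round(2),"shift",(w-p0).round(2));c=w
for ph,b in [(.363,.02)]+[(f,.014) for f in np.linspace(.363,1.60,13)]:
    w=wp(ph,b);print(round(ph,3),(w-c).round(2),w.round(2));c=w
E
python3 cat.py; python3 - <<'E'
from h import *
from rig import manip
for n in("side","top"):
    d=manip.get_image(n);np.savez(f"pics/{n}9.npz",**d)
crop(load("side9"),200,110,190,145,4,"pics/s9.png");crop(load("top9"),200,140,160,125,4.7,"pics/t9.png")
E
```

```text
jaw [0.882 0.472 0.009] yfing [ 0.011 -0.002 -1.   ] z [-0.472  0.882 -0.007] yaw jaw 0.491
clock 12.1 tcp [ 0.5505 -0.0237  0.1798] stand 0.007 -0.1171 F [ 0.9  0.7 -0.4] w 4.019590002495349e-05 q [-0.17  0.28  1.67 -0.    1.17 -0.66]
pre [64.88 -6.28] shift [ 9.83 -3.91]
0.363 [-0.57  1.06] [64.31 -5.22]
0.363 [-0.28  0.53] [64.03 -4.69]
0.466 [-0.12  0.48] [63.9  -4.21]
0.569 [-0.17  0.47] [63.73 -3.75]
0.672 [-0.22  0.45] [63.52 -3.3 ]
0.775 [-0.26  0.42] [63.25 -2.88]
0.878 [-0.3   0.39] [62.95 -2.49]
0.982 [-0.34  0.36] [62.61 -2.13]
1.085 [-0.38  0.32] [62.23 -1.81]
1.188 [-0.41  0.28] [61.82 -1.53]
1.291 [-0.44  0.24] [61.39 -1.29]
1.394 [-0.46  0.19] [60.93 -1.1 ]
1.497 [-0.47  0.14] [60.45 -0.96]
1.6 [-0.49  0.09] [59.97 -0.87]
```

View pics/s9.png

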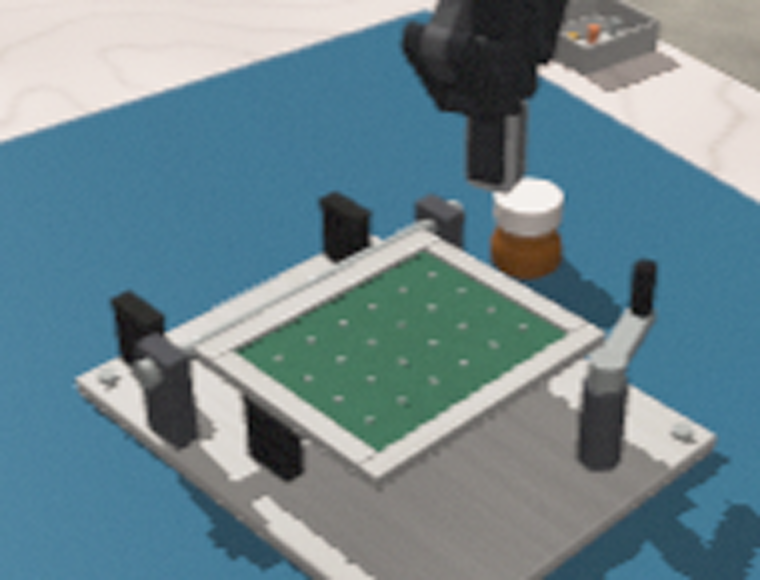

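View pics/t9.png

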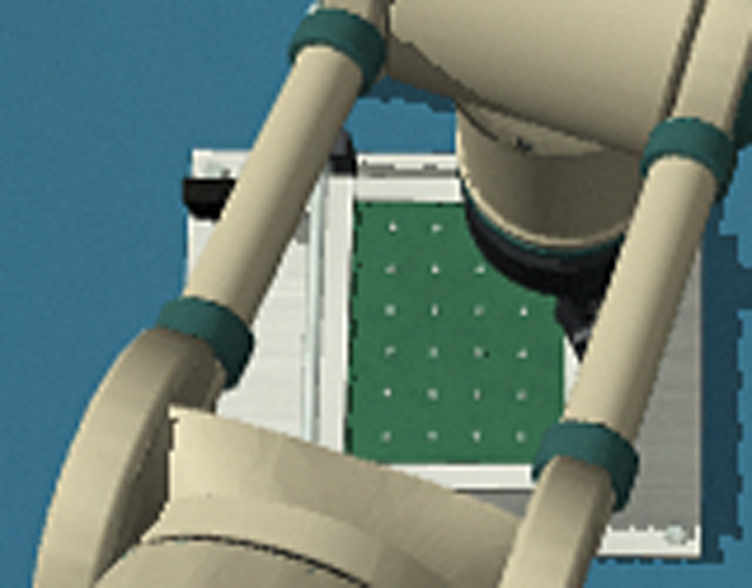

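The frame lies flat on the -y half, clear of the catch. The catch pin, at (645,280) in the side crop, has not moved. I'll go to the outer side of the pin and descend.

>>> arm_command(
  commands=[
    [0,[3.3,-1.3,0],0],
    [0,[3.3,-1.3,0],0],
    [0,[3.2,-1.3,0],0],
    [0,[0,0,0],0],
    [0,[0,0,-3],0],
    [0,[0,0,-3],0],
    [0,[0,0,-2.2],0],
    [0,[0,0,0],0],
    [0,[0,0,0],0],
  ],
)

```text
clock: 13.1
position: [0.6439, -0.0617, 0.0916]
ee_rot: [0.687, -0.686, -0.169, 0.171]
contact_force: [0.6, -0.4, -0.2]
width: 0.0
```

```bash
python3 st.py; python3 cat.py|head -1; python3 - <<'E'
from h import *
from rig import manip
for n in("side",):
    d=manip.get_image(n);np.savez(f"pics/{n}10.npz",**d)
crop(load("side10"),200,110,190,145,4,"pics/s10.png")
E
```

```text
jaw [ 0.885  0.466 -0.002] yfing [-0.002  0.001 -1.   ] z [-0.466  0.885  0.002] yaw jaw 0.485
clock 13.1 tcp [ 0.6439 -0.0617  0.0916] stand 0.0947 -0.1669 F [ 0.6 -0.4 -0.2] w 9.891986118647694e-06 q [-0.2   0.5   1.56  0.    1.08 -0.69]
pre [64.88 -6.28] shift [ 0.49 -0.1 ]
```

View pics/s10.png

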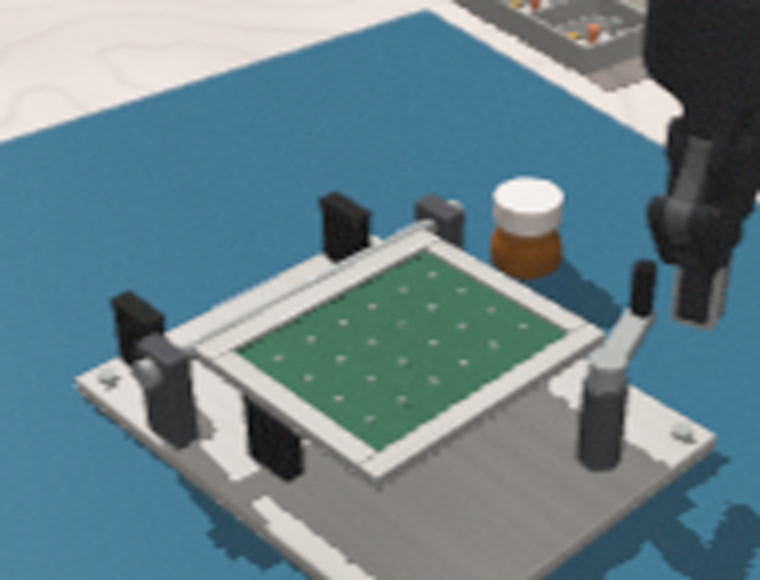

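The fingers are beside the pin at its height and clear of it. I'll make the first part of the arc, turning the tool along with the catch.

>>> arm_command(
  commands=[
    [0,[-0.1,0.4,0],0],
    [0,[-0.1,0.4,0],0],
    [0,[-0.1,0.4,0],0],
    [0,[-0.05,0.3,0],0],
    [0,[-0.1,0.5,0],0.1],
    [0,[-0.15,0.45,0],0.1],
    [0,[-0.2,0.45,0],0.1],
    [0,[-0.25,0.4,0],0.1],
    [0,[0,0,0],0],
  ],
)

```text
clock: 14.05
position: [0.6343, -0.0285, 0.0927]
ee_rot: [-0.639, 0.639, 0.303, -0.303]
contact_force: [0.2, 1.0, -0.3]
width: -0.0
```

```bash
python3 st.py; python3 - <<'E'
from h import *
from rig import manip
for n in("side",):
    d=manip.get_image(n);np.savez(f"pics/{n}11.npz",**d)
crop(load("side11"),200,110,190,145,4,"pics/s11.png")
E
```

```text
jaw [0.632 0.775 0.   ] yfing [ 0.001  0.    -1.   ] z [-0.775  0.632 -0.   ] yaw jaw 0.886
clock 14.05 tcp [ 0.6343 -0.0285  0.0927] stand 0.0895 -0.1327 F [ 0.2  1.  -0.3] w -2.4716831158787227e-05 q [-0.15  0.48  1.59  0.    1.07 -1.04]
```

View pics/s11.png

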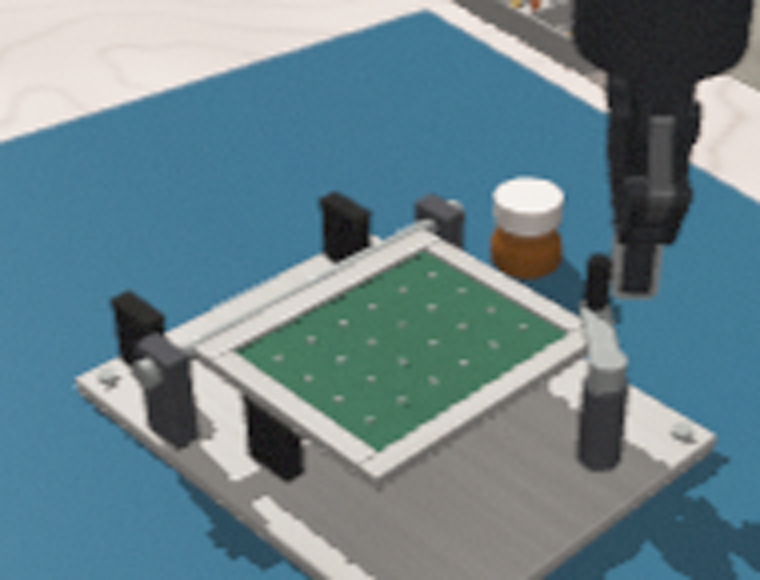

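The catch follows and is now at about 0.8 rad, with the pin at (597,280). I'll take it through to the stop.

>>> arm_command(
  commands=[
    [0,[-0.4,0.4,0],0.1],
    [0,[-0.4,0.35,0],0.1],
    [0,[-0.4,0.3,0],0.1],
    [0,[-0.45,0.3,0],0.1],
    [0,[-0.45,0.25,0],0.1],
    [0,[-0.45,0.2,0],0.1],
    [0,[-0.45,0.15,0],0.1],
    [0,[-0.4,0.05,0],0.1],
    [0,[0,0,0],0],
  ],
)

```text
clock: 15.0
position: [0.6054, -0.009, 0.0931]
ee_rot: [-0.468, 0.474, 0.53, -0.525]
contact_force: [8.4, 1.5, -5.0]
width: 0.0
```

```bash
python3 st.py; python3 - <<'E'
from h import *
from rig import manip
for n in("side",):
    d=manip.get_image(n);np.savez(f"pics/{n}12.npz",**d)
crop(load("side12"),200,110,190,145,4,"pics/s12.png")
E
```

```text
jaw [-0.114  0.994 -0.001] yfing [ 0.011  0.    -1.   ] z [-0.993 -0.114 -0.011] yaw jaw 1.685
clock 15.0 tcp [ 0.6054 -0.009   0.0931] stand 0.0633 -0.1096 F [ 8.4  1.5 -5. ] w 4.6792272595411e-06 q [-0.13  0.44  1.67  0.    1.02 -1.82]
```

View pics/s12.png

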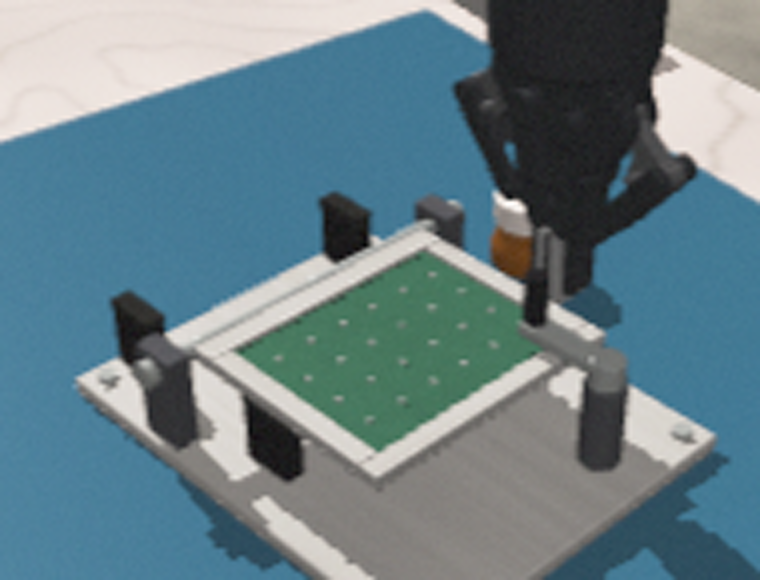

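The reaction is 8.4 N, against about 1 N needed to turn the catch. I'll press a little more to confirm the stop.

>>> arm_command(
  commands=[
    [0,[-0.15,0,0],0],
    [0,[0,0,0],0],
    [0,[0,0,0],0],
  ],
)

```text
clock: 15.35
position: [0.6053, -0.009, 0.0932]
ee_rot: [-0.468, 0.475, 0.531, -0.524]
contact_force: [10.6, 1.3, -6.3]
width: 0.0001
```

```bash
python3 st.py
```

```text
jaw [-0.112  0.994 -0.001] yfing [ 0.014  0.    -1.   ] z [-0.994 -0.112 -0.014] yaw jaw 1.683
clock 15.35 tcp [ 0.6053 -0.009   0.0932] stand 0.0632 -0.1097 F [10.6  1.3 -6.3] w 7.580325109135706e-05 q [-0.13  0.44  1.67  0.    1.02 -1.82]
```

It's against the stop: the force rose and the position did not change. I'll back off sideways, go up and away, then verify.

>>> arm_command(
  commands=[
    [0,[0.5,0,0],0],
    [0,[1.0,0.1,0],0],
    [0,[1.0,0.1,0],0],
    [0,[0,0,4],0],
    [0,[0,0,5],0],
    [0,[0,0,5],0],
    [0,[-3,-4,0],0],
    [0,[-3,-4,0],0],
    [0,[-3,-4,0],0],
    [0,[-3,-4,0],0],
    [0,[-3,-4,0],0],
    [0,[-3,-4,0],0],
  ],
)

```text
clock: 16.55
position: [0.4428, -0.2484, 0.2326]
ee_rot: [0.47, -0.471, -0.528, 0.528]
contact_force: [1.1, -0.6, -0.1]
width: -0.0001
```

>>> arm_command(
  commands=[
    [0,[-2,-4,0],0],
    [0,[-2,-4,0],0],
    [0,[-2,-4,0],0],
    [0,[-2,-4,0],0],
    [0,[0,0,0],0],
    [0,[0,0,0],0],
  ],
)

```text
clock: 17.15
position: [0.3635, -0.4077, 0.232]
ee_rot: [-0.472, 0.471, 0.528, -0.527]
contact_force: [0.4, 0.6, 0.0]
width: 0.0
```

```bash
python3 st.py; python3 - <<'E'
from h import *
from rig import manip
import fit
for n in("side","top"):
    d=manip.get_image(n);np.savez(f"pics/{n}13.npz",**d)
S=load("side13");T=load("top13")
crop(S,200,110,190,145,4,"pics/s13.png");cv2.imwrite("pics/t13f.png",T["pixels"][:,:,::-1]);crop(T,200,140,160,125,4.7,"pics/t13.png")
m=fit.M(fit.r.x)
for n,X in dict(pin=(.045,-.11,.094),c1=(-.075,-.13,.056),c2=(.075,-.13,.056)).items():
    print(n,"side",((proj(S,m(X))-[200,110])*4).round(),"top",((proj(T,m(X))-[200,140])*4.7).round())
E
```

```text
jaw [-0.112  0.994  0.001] yfing [-0.     0.001 -1.   ] z [-0.994 -0.112  0.   ] yaw jaw 1.683
clock 17.15 tcp [ 0.3635 -0.4077  0.232 ] stand -0.2279 -0.4739 F [0.4 0.6 0. ] w 9.037586044292776e-06 q [-0.97  0.24  1.59  0.    1.31 -2.65]
pin side [539. 273.] top [550. 219.]
c1 side [378. 478.] top [590. 491.]
c2 side [608. 331.] top [593. 178.]
```

View pics/s13.png

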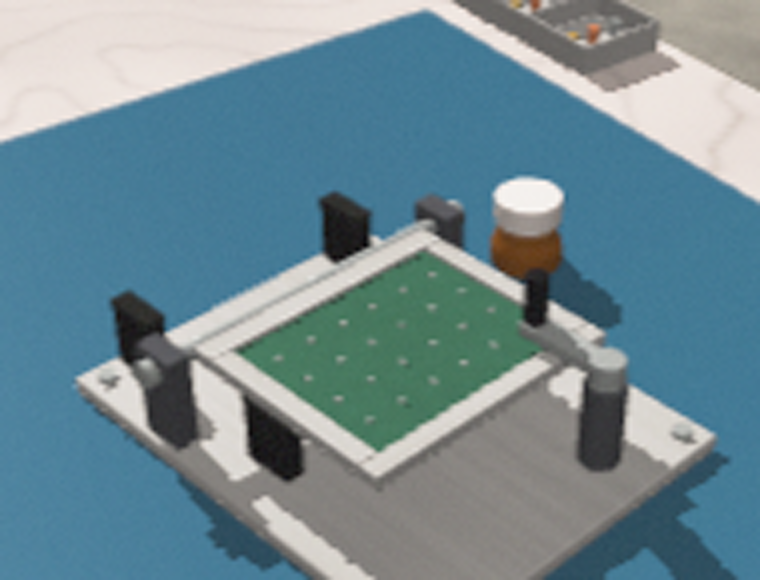

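View pics/t13.png

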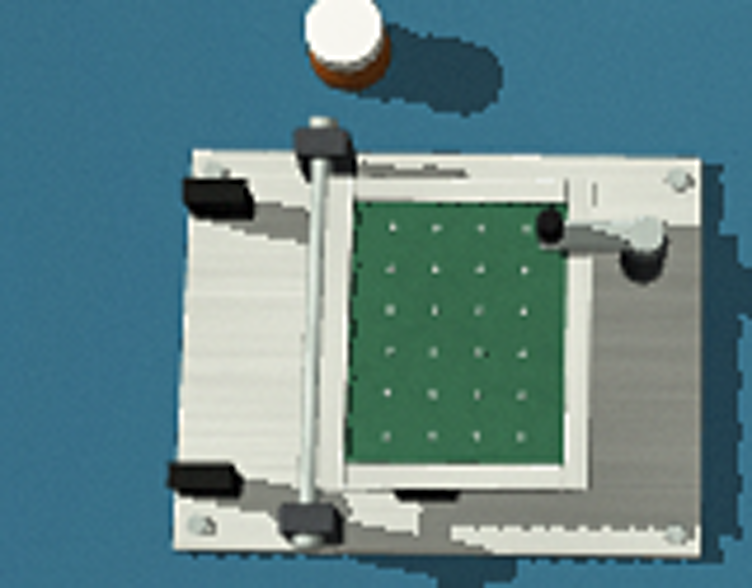

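View pics/t13f.png

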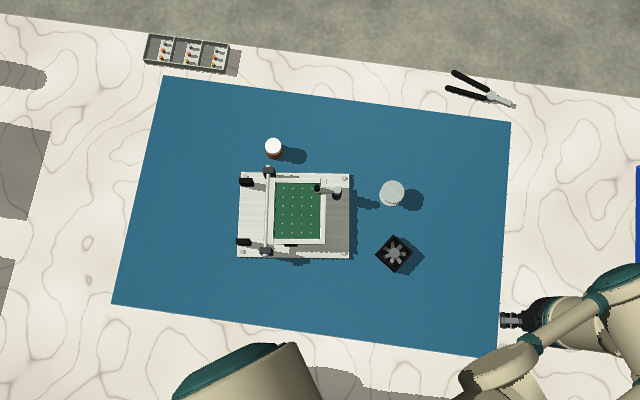

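The pin top is within a pixel of its predicted pi/2 position in both views, and the jar, reel and fan are at their original pixels. I'll check the frame's landed height more closely.

```bash
python3 - <<'E'
from h import *
import fit
S=load("side13");T=load("top13");m=fit.M(fit.r.x)
im=cv2.resize(S["pixels"][205:245,270:330,::-1],None,fx=12,fy=12,interpolation=cv2.INTER_NEAREST)
for X,c in(((-.075,-.13,.056),(0,0,255)),((-.075,-.13,.048),(255,0,0))):
    p=((proj(S,m(X))+.5-[270,205])*12).astype(int);cv2.circle(im,tuple(int(a) for a in p),4,c,-1)
cv2.imwrite("pics/z.png",im)
# depth-based heights on rim
for y in(-.124,-.018):
  for x in(-.07,-.03,0,.025):
    o=[]
    for d in(S,T):
        u,v=proj(d,m((x,y,.056)));o.append(round(float(dep(d,u,v)[2]),4))
    print(x,y,o)
for x,y in((-.06,-.165),(0,-.165),(-.09,-.1)):
    print("plate",[round(float(dep(d,*proj(d,m((x,y,.01))))[2]),4) for d in(S,T)])
E
```

```text
-0.07 -0.124 [0.0567, 0.0547]
-0.03 -0.124 [0.056, 0.0579]
0 -0.124 [0.0556, 0.0561]
0.025 -0.124 [0.0566, 0.0532]
-0.07 -0.018 [0.056, 0.0563]
-0.03 -0.018 [0.0523, 0.0527]
0 -0.018 [0.0537, 0.0534]
0.025 -0.018 [0.054, 1.1245]
plate [0.0091, 0.0114]
plate [0.0105, 0.0129]
plate [0.0113, 0.0116]
```

View pics/z.png

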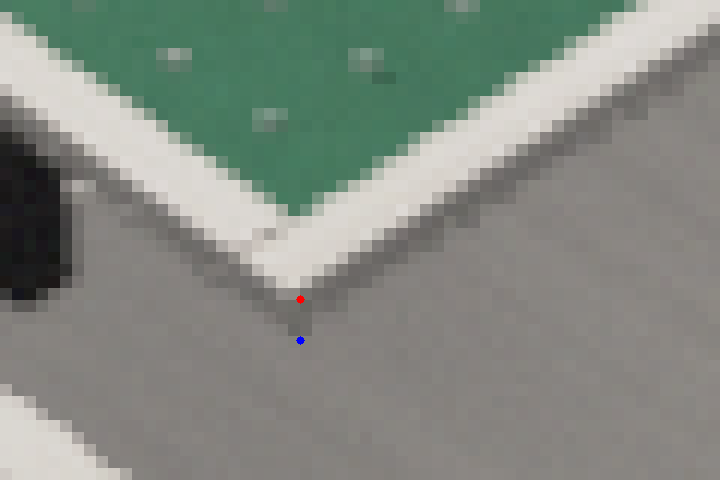

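The predicted flat corner (red dot) lies within a pixel of the rim's corner, and depth puts the free edge about 56 mm high. The frame is flat, so I'll hand in.

```bash
python3 -c "
from rig import manip
print(manip.sign_off())"
```

```text
the job is handed in; nothing more can be done
None
```

The frame is turned over and lies flat on the -y half, and the catch points squarely over its edge. I handed the job in at about 17 s on the robot's clock. I pushed both with the closed fingertips and never pinched either one. The frame's edge moved at under about 75 mm/s and slowed to roughly 10 mm/s before it landed.

**Frame:** Depth readings on its free-edge rim were 53–58 mm, mostly within 1 mm of the flat height of 56 mm. Pressing on it met 11.5 N with the fingertips at 55.9 mm. Its outer corner was about a pixel off where a flat frame should appear.

**Catch:** It met its end stop, as the reaction rose to 10.6 N without the catch moving. The pin is within a pixel of its pi/2 position in both views.

**Other items:** The reel, fan and jar are where they started in the top picture. The arm is clear of everything, and the forces I read at the end of each move stayed at about 16 N or less. None of the final checks failed. The rim readings near the spine scattered most, with four at 52–54 mm and one stray reading.

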